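# Set the stroke stop of a one-arm screen printing press

### The job

The squeegee carriage is parked where the print stroke must end. Undo the thumb screw of the stop collar on its left until the collar runs free, slide the collar along the guide rod gently up to the carriage until it just bears on the rubber bump stop, with no more than a few newtons, and with it bearing there do the thumb screw up finger-tight again. Do not ram or shift the carriage, never drag the collar with its screw still biting, and leave the jars and the other things about where they are.

Things in the scene. Friction and masses are not known exactly. Their poses are not given: they have to be found in the camera images.
- press: the press: 460 x 700 x 18 mm plywood board fixed to the table; origin at the centre of its underside, x away from the robot, y to the left along the guide rod, z up. Beyond the rod lies the screen, an aluminium frame, top 48 mm above the table. A second, like collar at the right end of the rod is already set and needs nothing
- rod_mid (a point): middle of the guide rod, on its axis: round steel, 20 mm in diameter, along the press's y, axis 78 mm above the table, between two aluminium pedestals centred 310 mm to the left and right, each 44 x 30 mm and 96 mm tall
- carriage: squeegee carriage: aluminium block round the rod, 60 mm across the rod, 90 mm along it, 40 mm tall, with an arm (top 44 mm above the rod axis) that holds a squeegee over the screen. Origin at its centre, on the rod axis; axes as the press. Friction holds it where it stands; a push of about 7 N along the rod starts it sliding
- carriage_face (a point): centre of the carriage's left (+y) face, on the rod axis. A bump stop stands out of it round the rod: a threaded steel sleeve with a soft rubber head 34 mm across. The head's end is 12 to 42 mm out from the face, as the sleeve happens to be screwed in (not measured). The rubber gives about 1 mm for 4 N
- collar: stop collar, left of the carriage: plain steel ring round the rod, 40 mm in diameter, 24 mm along the rod, keyed so that it slides but does not turn. Origin at its centre, on the rod axis; axes as the press. Screw loose: it slides with about 2 N of friction and stays where it is left; screw tight: locked. It starts 30 to 280 mm clear of the bump stop
- screw_head (a point): centre of the knurled round head of the thumb screw, upright on the collar's middle: head 27 mm in diameter, 18 mm tall, its centre 48 mm above the rod axis, on a 10 mm neck; 19 mm free between head and collar (collar top 20 mm above the rod axis). It can be gripped at any yaw, and held to slide the collar
- screw (a joint): angle of the thumb screw, rad. 0: its tip just meets the rod. Negative: tight (clockwise seen from above tightens). Positive: loose, tip off the rod (anticlockwise from above loosens). It starts tight, between -1.0 and -0.6; finger-tight is about -0.6 or tighter. Thread 4 mm a turn (quick-acting)
- jar_small: low ink jar, 72 mm across, 85 mm tall, on the press board beside the screen, to be left alone; origin at its underside
- jar_red: ink jar, 84 mm across, 125 mm tall, on the table, to be left alone; origin at its underside
- jar_blue: ink jar, 84 mm across, 125 mm tall, on the table, to be left alone; origin at its underside
- jar_yellow: ink jar, 84 mm across, 125 mm tall, on the table, to be left alone; origin at its underside
- tape_roll: roll of masking tape lying flat, 96 mm across, 24 mm tall, on the press board under or near the guide rod, to be left alone; origin at its underside
- ink_knife: ink knife (spatula) lying on the table in front of the press, to be left alone; origin at its underside
- spare_squeegee: spare hand squeegee, 220 x 96 x 26 mm, lying flat on the table, to be left alone; origin at its underside
- tub: small open plastic tub, 100 mm across, 70 mm tall, on the table, to be left alone; origin at its underside

How it is judged:
By the outcome, as a careful person would: the job done as asked, in the order asked, and still so for the second after the job is handed in, with the robot touching nothing.
It also fails if it takes over 67 s, if anything falls off the work surface, if the arm or the gripper's body presses on something with over 40 N, if the wrist force passes 120 N, or if a joint passes its speed limit or range.

### The arm

A 6-joint arm with a two-finger parallel gripper is mounted at the origin on the work surface. World frame = base frame: x ahead of the robot, y to its left, z up, the work surface at z = 0. Lengths are in m, angles in rad, forces in N, time in s.
With the tool pointing down it reaches from about 0.25 to 0.8 m from the base axis. Payload 3.9 kg.
Tool frame: the origin (TCP) lies at the very end of the fingers, on their centre line; the grasp point (between the pads) lies 19 mm behind it; z points along the fingers, x is the direction in which the jaws open and shut, and the axes are right-handed (so a half turn about z gives the same grasp; the last joint's range is limited). The gripper opens to 85 mm and grips with 20 to 120 N. Pads are 22 mm wide; open, the fingers measure 114 mm over their backs; the gripper's body (76 mm by 85 mm) begins 54 mm behind the grasp point. The pads swing forward as they close: fully open they stand 13 mm farther back than shut.
Start: joints at [1.306, 0.26, -0.138, 1.173, 0, 1.571], TCP at [0.137, 0.507, 0.231] pointing down, gripper open.
Joint ranges: [-2.78, 2.78], [-0.83, 1.72], [-1.28, 1.37], [-1.9, 2.12], [-1.57, 1.48], [-3.14, 3.14]. Speed limits (rad/s): [2.57, 2.57, 3.14, 3.14, 3.14, 3.14].

### API

Orientations are given as a 3x3 rotation matrix whose columns are the frame's x, y, z axes.
In Python, from rig import ctrl, imaging, trace, landmark_of gives the robot as it stands. The module is installed in compiled form; this text tells all that it offers.
- The arm moves only by the tool move_arm, never from a script. Its argument "deltas" is a list of rows, each a list of 3 entries, a list of its own where there are three numbers: the shift along the tool's x, y, z in cm, then the turn about the tool's z in rad, then the finger opening in cm, from 0 to 8.54. In form: [[[dx, dy, dz], roll, grip], ...]. A call has 1 to 12 rows; each row shifts and turns the commanded pose from where the row before left it, along the tool's axes as they then stand; what a row does not reach is not made up. A row lasts 1/8 s, in which the tool goes at most 62.5 mm and 10.7 degrees, less where a joint would pass 70% of its speed; a pose out of reach is approached as far as the arm can. A call with a gripper value outside its range is refused whole. The fingers move at their own pace and stop on an object; the grip force is fixed at half the most. Time passes only in rows, so rows that do not move let the fingers close. It gives the time, the measured TCP pose, the force and the opening at its end, in the units of the state.
- ctrl.observe(): the state, without advancing time (a new reading comes with each control period).
- imaging.snapshot(name): name is "side" or "top"; returns a dict with "pixels" (400x640x3 uint8, red, green, blue), "z_map" (400x640 float32, m along the optical axis (not along the pixel's ray), 0 where there is no reading), "fovy" (degrees; the focal length in pixels is half the picture's height over the tangent of half this angle, whatever the lens; pixels are square), "cx", "cy" (the principal point, pixels), "k1" (the pictures are not rectified: a ray, as slopes to the right and down, at radius r is drawn at 1 + k1 r^2 times it, then the intrinsics apply), "view" (4x4, takes a point from world to camera coordinates). Camera axes: x right, y up, looking along -z (the intrinsics and any distortion apply to the point x, -y, -z); pixel columns grow to the right and rows downward; lengths in m; the calibration is good to about 2 mm. A picture is of the moment at which its call begins.
- ctrl.close_job(): hands the job in, once; it reports no verdict.
Trained networks look in the newest picture that a camera, given by its name, has taken for a name from the list of things; names that differ only in an ending like _2 or _b are one class to them, and where a whole thing is asked for, a point or a joint stands for the part that bears it (a point fixed in the world has none). Each returns a list of dicts, best first, with "conf" (0 to 1); they miss things now and then, are a little off and sometimes report something else, mostly with a low value. They report only what shows in the picture. A call takes as long as a camera call.
- trace(camera, query): "region" (400x640 bool, what is visible of it) and "centre" ([column, row] in pixels, amid what is visible of it).
- landmark_of(camera, query): "centre" ([column, row] in pixels: a listed point, or the origin of a listed thing).
The state is a dict: "time_s": time; "joints": joint angles; "qvel": joint speeds; "effort": joint torques, N m; "tcp_pos": TCP position; "tcp_rot": TCP orientation; "wrist_force": force on the tool from outside, world axes, zero at the start; "wrist_torque": the same for the moment, N m; "grip_width": finger opening in m.
Only numpy, scipy, OpenCV 4.12 (cv2) and the standard library are available. Lean on these libraries where they do the work, as an engineer would, in place of code of your own. Each camera call takes 0.05 s, during which the arm holds its last target.

## Working session

There is one attempt and no reset: what is moved stays moved. The work goes in short steps, Python scripts to look and compute and a tool call to move; the robot and the scene stay as the last step left them, time stands still between calls to the robot, and variables do not carry over. Pictures are saved under pics/ and viewed, and the job is handed in when it is done.

Besides the shell and the picture viewer there is one more tool, called after "Emit:" by a JSON object that holds its "name" and its "arguments". move_arm: Moves the arm, as the interface text tells. Its arguments: {"type":"object","properties":{"deltas":{"type":"array"}},"required":["deltas"]}

```bash
mkdir -p pics; cat > h.py <<'E'
import numpy as np, cv2
from rig import ctrl, imaging, trace, landmark_of
def snap(n,f=None):
    s=imaging.snapshot(n)
    if f: cv2.imwrite('pics/'+f,s['pixels'][:,:,::-1])
    return s
def K(s):
    h=s['pixels'].shape[0]; return h/2/np.tan(np.radians(s['fovy'])/2)
def ray(s,c):
    f=K(s); d=np.array([(c[0]-s['cx'])/f,(c[1]-s['cy'])/f]); u=d.copy()
    for _ in range(30): u=d/(1+s['k1']*(u@u))
    V=np.array(s['view']); R=V[:3,:3]; t=V[:3,3]
    o=-R.T@t; dirn=R.T@np.array([u[0],-u[1],-1.0]); return o,dirn
def at_z(s,c,z):
    o,d=ray(s,c); return o+d*(z-o[2])/d[2]
def by_depth(s,c,r=2):
    z=s['z_map'][int(c[1])-r:int(c[1])+r+1,int(c[0])-r:int(c[0])+r+1]; z=z[z>0]
    o,d=ray(s,c); return o+d*np.median(z) if len(z) else None
def proj(s,p):
    V=np.array(s['view']); q=V[:3,:3]@np.array(p)+V[:3,3]
    u=np.array([q[0],-q[1]])/-q[2]; u=u*(1+s['k1']*(u@u)); return u*K(s)+[s['cx'],s['cy']]
def cloud(s):
    h,w=s['z_map'].shape; f=K(s); C,R_=np.meshgrid(np.arange(w),np.arange(h))
    d=np.stack([(C-s['cx'])/f,(R_-s['cy'])/f],-1); u=d.copy()
    for _ in range(15): u=d/(1+s['k1']*(u**2).sum(-1,keepdims=True))
    V=np.array(s['view']); z=s['z_map']
    pc=np.stack([u[...,0]*z,-u[...,1]*z,-z],-1)
    return (pc-V[:3,3])@V[:3,:3]
E
python3 - <<'E'
from h import *
np.set_printoptions(precision=4,suppress=True)
st=ctrl.observe(); print(st['time_s'],st['tcp_pos'],st['tcp_rot'],st['wrist_force'])
for n in ['top','side']:
    s=snap(n,n+'0.png'); print(n,s['fovy'],s['k1'],s['cx'],s['cy'])
    o=ray(s,[320,200]); print(o)
    for q in ['screw_head','collar','carriage','carriage_face','rod_mid','press']:
        for r in landmark_of(n,q)[:3]: print(q,r['conf'],r['centre'],by_depth(s,r['centre']))
E
```

```text
0.0 [0.1372 0.506  0.2305] [[ 0.2617  0.9651 -0.0005]
 [ 0.9651 -0.2617 -0.0019]
 [-0.002   0.     -1.    ]] [ 0.9193 -0.4018 -0.3196]
top 49.829718441697146 -0.08965452582813908 318.49836563731407 200.10214631716573
(array([ 0.2686, -0.0006,  1.7813]), array([ 0.1221,  0.0018, -0.9925]))
screw_head 0.53 [288.0, 185.5] [0.5289 0.1258 0.135 ]
screw_head 0.51 [388.9, 167.4] [ 0.6031 -0.2723  0.103 ]
screw_head 0.32 [292.0, 188.3] [0.5243 0.1132 0.0915]
collar 0.44 [287.4, 187.5] [0.5215 0.1283 0.1323]
carriage 0.67 [338.8, 188.6] [ 0.5169 -0.0712  0.1218]
carriage 0.23 [197.7, 181.2] [0.5521 0.4843 0.1194]
carriage_face 0.8 [325.7, 188.9] [ 0.5202 -0.0205  0.0948]
rod_mid 0.71 [316.0, 184.4] [0.5509 0.0186 0.0181]
press 0.79 [317.5, 151.9] [0.6878 0.0113 0.0215]
press 0.23 [446.8, 172.2] [ 0.5969 -0.5274  0.0243]
side 46.70731577584444 -0.05520011607084758 311.4325784455241 202.20853059463568
(array([0.3161, 1.3102, 1.1593]), array([ 0.073 , -0.7786, -0.6235]))
screw_head 0.51 [291.7, 214.9] [0.5252 0.1163 0.1297]
screw_head 0.31 [340.1, 148.7] [ 0.3945 -0.4873  0.0264]
collar 0.57 [288.6, 225.6] [0.5344 0.1344 0.0958]
collar 0.47 [314.6, 348.0] [0.3956 0.5856 0.0621]
carriage 0.93 [299.4, 193.9] [ 0.5204 -0.0424  0.0988]
carriage_face 0.84 [300.0, 201.9] [ 0.5142 -0.0106  0.0864]
carriage_face 0.26 [340.0, 151.7] [ 0.3945 -0.4874  0.0102]
rod_mid 0.69 [294.4, 206.9] [0.5318 0.0139 0.081 ]
rod_mid 0.65 [256.6, 334.5] [0.562  0.5596 0.0612]
press 0.62 [252.0, 222.2] [0.6885 0.0472 0.0207]
press 0.29 [286.5, 252.7] [0.5286 0.2283 0.0584]
```

View pics/top0.png

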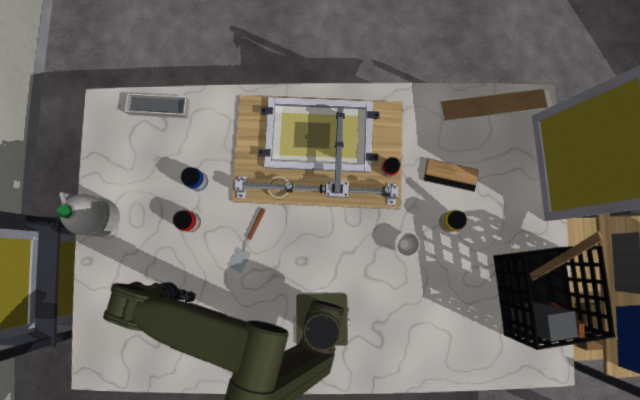

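View pics/side0.png

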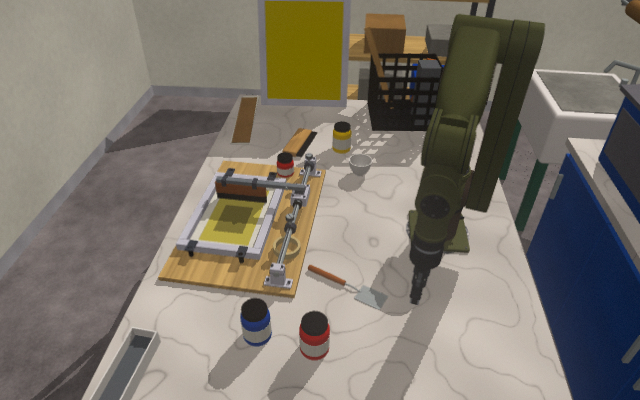

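```bash
python3 - <<'E'
from h import *
a=cv2.imread('pics/top0.png')[140:240,250:410]; b=cv2.imread('pics/side0.png')[160:260,240:400]
cv2.imwrite('pics/crop0.png',np.vstack([cv2.resize(a,(480,300),interpolation=cv2.INTER_CUBIC),cv2.resize(b,(480,300),interpolation=cv2.INTER_CUBIC)]))
E
```

```text
(no output)
```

View pics/crop0.png

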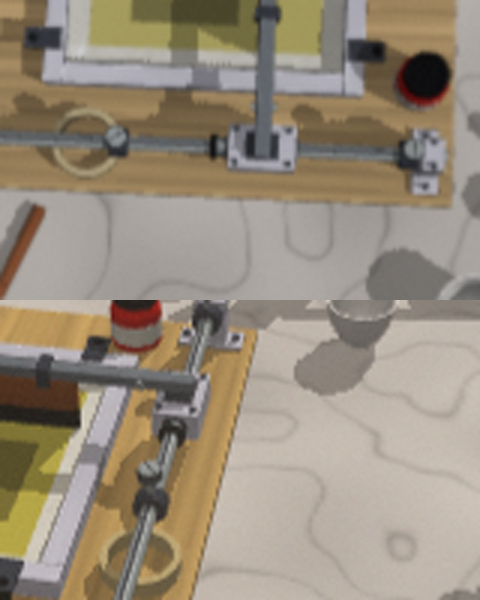

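```bash
python3 - <<'E'
from h import *
np.set_printoptions(precision=4,suppress=True)
for n in ['top','side']:
    s=snap(n); P=cloud(s).reshape(-1,3); ok=(s['z_map'].reshape(-1)>0)
    Q=P[ok]
    m=(abs(Q[:,0]-.53)<.06)&(abs(Q[:,1]-.13)<.06)&(Q[:,2]>.119)&(Q[:,2]<.15)
    print(n,'head',m.sum(),np.median(Q[m],0),Q[m].min(0),Q[m].max(0))
    m=(abs(Q[:,0]-.53)<.06)&(Q[:,1]>-.03)&(Q[:,1]<.33)&(Q[:,2]>.079)&(Q[:,2]<.115)
    R=Q[m]
    for y in np.arange(-.03,.34,.01):
        k=abs(R[:,1]-y)<.005
        if k.any(): print(round(y,3),k.sum(),R[k].min(0)[[0,2]],R[k].max(0)[[0,2]],R[k].mean(0)[[0,2]])
    for q in ['screw_head','collar']:
        print(q,[(r['conf'],r['centre']) for r in landmark_of(n,q)])
        for r in trace(n,q)[:3]:
            g=r['region'].reshape(-1)&ok; print(' tr',r['conf'],r['centre'],g.sum(),np.median(P[g],0),P[g].min(0),P[g].max(0))
    # rod axis projections
    print(proj(s,[.5266,.12,.126]))
E
```

```text
top head 45 [0.5275 0.1258 0.1349] [0.5158 0.1135 0.125 ] [0.543  0.1382 0.1442]
-0.03 32 [0.4916 0.0885] [0.5512 0.1078] [0.5211 0.0995]
-0.02 23 [0.493  0.0831] [0.5483 0.104 ] [0.5204 0.0955]
-0.01 21 [0.5096 0.0819] [0.5329 0.1017] [0.5206 0.0904]
0.0 16 [0.509  0.0831] [0.5379 0.099 ] [0.5226 0.0908]
0.01 14 [0.5138 0.0803] [0.53   0.0964] [0.5217 0.0874]
0.02 8 [0.5175 0.0818] [0.5302 0.0967] [0.5232 0.0882]
0.03 11 [0.517  0.0838] [0.5339 0.0902] [0.5244 0.0867]
0.04 10 [0.5166 0.081 ] [0.5345 0.0929] [0.5254 0.0881]
0.05 15 [0.5173 0.0803] [0.5342 0.0922] [0.5256 0.087 ]
0.06 10 [0.5185 0.0794] [0.5343 0.092 ] [0.5259 0.0859]
0.07 14 [0.5169 0.082 ] [0.5345 0.0978] [0.5261 0.0886]
0.08 10 [0.518  0.0794] [0.5351 0.0962] [0.5262 0.085 ]
0.09 14 [0.5182 0.0809] [0.5346 0.0925] [0.5255 0.0863]
0.1 10 [0.5184 0.0807] [0.5341 0.0914] [0.5264 0.085 ]
0.11 17 [0.5189 0.0806] [0.5455 0.0985] [0.5294 0.0874]
0.12 9 [0.5102 0.0827] [0.5216 0.0987] [0.5158 0.0912]
0.13 8 [0.51   0.0831] [0.5177 0.0934] [0.5137 0.088 ]
0.14 5 [0.5139 0.0851] [0.5265 0.1039] [0.5202 0.0913]
0.15 14 [0.521
[... 3151 characters left out ...]
3 11 [0.5316 0.0838] [0.5467 0.0898] [0.5385 0.0878]
0.31 8 [0.535  0.0875] [0.56   0.0951] [0.5462 0.0915]
0.32 26 [0.5188 0.0796] [0.5614 0.0997] [0.5381 0.0948]
0.33 19 [0.5196 0.0921] [0.5608 0.1033] [0.5396 0.0977]
screw_head [(0.42, [292.7, 215.4])]
 tr 0.65 [288.2, 215.6] 67 [0.5307 0.1334 0.1311] [0.5178 0.1153 0.0987] [0.543  0.1425 0.1383]
 tr 0.3 [366.7, 294.3] 648 [0.2609 0.3265 0.006 ] [ 0.1906  0.2408 -0.0032] [0.4551 0.3861 0.0261]
collar [(0.43, [288.4, 227.8])]
 tr 0.72 [290.3, 222.8] 147 [0.529  0.1341 0.0976] [0.5113 0.0239 0.0176] [0.5639 0.1429 0.1383]
 tr 0.58 [315.9, 336.7] 1270 [0.3999 0.5716 0.1004] [ 0.3611  0.4281 -0.0023] [0.4541 0.59   0.1323]
[291.1612 216.3992]
```

Emit:
{"name": "move_arm", "arguments": {"deltas": [[[-2.19, 3.99, 0], 0, 8.0], [[-2.19, 3.99, 0], 0, 6.0], [[-2.19, 3.99, 0], 0, 6.0], [[-2.19, 3.99, 0], 0, 6.0], [[-2.19, 3.99, 0], 0, 6.0], [[-2.19, 3.99, 0], 0, 6.0], [[-2.19, 3.99, 0], 0, 6.0], [[-2.19, 3.99, 0], 0, 6.0], [[-2.19, 3.99, 0], 0, 6.0], [[-2.19, 3.99, 0], 0, 6.0], [[-2.19, 3.99, 0], 0, 6.0], [[-2.19, 3.99, 0], 0, 6.0]]}}

```text
time_s: 2.7
tcp_pos: [0.5318, 0.1266, 0.2314]
tcp_rot: [[0.262, 0.965, 0.0], [0.965, -0.262, 0.0], [0.0, 0.0, -1.0]]
wrist_force: [1.0, 1.0, 0.4]
grip_width: 0.0601
```

```bash
cat >> h.py <<'E'
np.set_printoptions(precision=4,suppress=True)
def cyl(P,y0,y1): return P[(P[:,1]>y0)&(P[:,1]<y1)]
E
python3 - <<'E'
from h import *
st=ctrl.observe(); print(st['time_s'],st['tcp_pos'],st['joints'],st['tcp_rot'][0],st['grip_width'],st['wrist_force'],st['wrist_torque'])
from scipy.optimize import least_squares
for n in ['top','side']:
    s=snap(n,n+'1.png'); P=cloud(s).reshape(-1,3); Q=P[s['z_map'].reshape(-1)>0]
    m=(abs(Q[:,0]-.53)<.025)&(((Q[:,1]>.155)&(Q[:,1]<.295))|((Q[:,1]>.03)&(Q[:,1]<.1))|((Q[:,1]>-.22)&(Q[:,1]<-.13)))&(Q[:,2]>.079)&(Q[:,2]<.096)
    R=Q[m]
    f=lambda p: np.hypot(R[:,0]-p[0]-p[1]*R[:,1],R[:,2]-p[2])-.01
    r=least_squares(f,[.524,.046,.078],loss='soft_l1',f_scale=.002); print(n,m.sum(),r.x,'free z'); 
    g=lambda p: np.hypot(R[:,0]-p[0]-p[1]*R[:,1],R[:,2]-.078)-.01
    print(least_squares(g,[.524,.046],loss='soft_l1',f_scale=.002).x)
E
```

```text
2.7 [0.5318 0.1266 0.2314] [ 0.2336  0.2969 -0.0859  1.1876  0.0002  0.4985] [0.2618 0.9651 0.0003] 0.060065866648997907 [0.9661 1.0166 0.3542] [ 0.026  -0.0264 -0.0276]
top 213 [0.5233 0.0511 0.0788] free z
[0.5233 0.0509]
side 282 [0.5248 0.0529 0.0788] free z
[0.5247 0.0529]
```

Emit:
{"name": "move_arm", "arguments": {"deltas": [[[0.05, -0.2, 3], 0, 6.0], [[0, 0, 3], 0, 6.0], [[0, 0, 3], 0, 6.0], [[0, 0, 1.5], 0, 6.0], [[0, 0, 1.0], 0, 6.0], [[0, 0, 0.7], 0, 6.0], [[0, 0, 0], 0, 6.0]]}}

```text
time_s: 3.68
tcp_pos: [0.529, 0.1288, 0.1094]
tcp_rot: [[0.262, 0.965, 0.0], [0.965, -0.262, 0.0], [0.0, 0.0, -1.0]]
wrist_force: [0.6, -0.1, 0.4]
grip_width: 0.0598
```

```bash
python3 - <<'E'
from h import *
st=ctrl.observe(); print(st['time_s'],st['tcp_pos'],st['wrist_force'],st['wrist_torque'])
a=snap('top')['pixels'][140:240,250:410,::-1]; b=snap('side')['pixels'][160:260,240:400,::-1]
cv2.imwrite('pics/crop1.png',np.vstack([cv2.resize(a,(480,300),interpolation=cv2.INTER_CUBIC),cv2.resize(b,(480,300),interpolation=cv2.INTER_CUBIC)]))
E
```

```text
3.675 [0.529  0.1288 0.1094] [ 0.5613 -0.124   0.3638] [0.0155 0.0334 0.0044]
```

View pics/crop1.png

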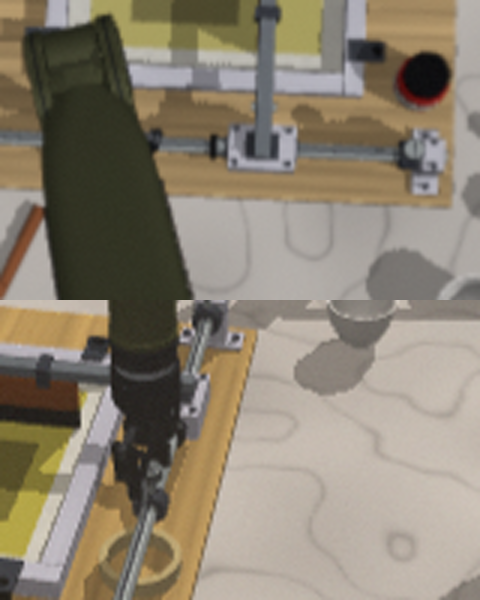

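Fingers straddle the screw head (side crop ≈ (155,475)). I'll close on it.

Emit:
{"name": "move_arm", "arguments": {"deltas": [[[0, 0, 0], 0, 4.0], [[0, 0, 0], 0, 3.2], [[0, 0, 0], 0, 2.0], [[0, 0, 0], 0, 1.0], [[0, 0, 0], 0, 1.0], [[0, 0, 0], 0, 1.0]]}}

```text
time_s: 4.53
tcp_pos: [0.5285, 0.1257, 0.1101]
tcp_rot: [[0.263, 0.965, 0.0], [0.965, -0.263, -0.006], [-0.006, 0.002, -1.0]]
wrist_force: [-2.9, -8.5, 6.6]
grip_width: 0.0255
```

```bash
cat > s.py <<'E'
from h import *
st=ctrl.observe(); print(st['time_s'],'p',st['tcp_pos'],'F',st['wrist_force'],'T',st['wrist_torque'],'g',st['grip_width'],'j',st['joints'],'yaw',np.arctan2(st['tcp_rot'][1][0],st['tcp_rot'][0][0]))
E
python3 s.py
```

```text
4.525 p [0.5285 0.1257 0.1101] F [-2.8823 -8.497   6.5966] T [-1.7425  0.5028  0.0519] g 0.0255036694498461 j [ 0.2371  0.3711 -0.3085  0.8926 -0.0059  0.5035] yaw 1.3043506965501184
```

Emit:
{"name": "move_arm", "arguments": {"deltas": [[[-0.25, 0, -0.1], 0, 1.0], [[0, 0, 0], 0, 1.0], [[0, 0, 0], 0, 1.0]]}}

```text
time_s: 4.9
tcp_pos: [0.5284, 0.1256, 0.1102]
tcp_rot: [[0.262, 0.965, 0.0], [0.965, -0.262, -0.002], [-0.002, 0.001, -1.0]]
wrist_force: [0.7, -4.9, -0.4]
grip_width: 0.0255
```

```bash
python3 s.py
```

```text
4.9 p [0.5284 0.1256 0.1102] F [ 0.7412 -4.8589 -0.3789] T [-0.9975 -0.1192 -0.0322] g 0.025498532300419586 j [ 0.2344  0.37   -0.31    0.8911 -0.0017  0.4996] yaw 1.3055489221382022
```

Emit:
{"name": "move_arm", "arguments": {"deltas": [[[-0.2, 0, 0], -0.1, 1.0], [[-0.1, 0, -0.01], -0.15, 1.0], [[0, 0, -0.01], -0.15, 1.0], [[0, 0, 0], 0, 1.0]]}}

```text
time_s: 5.4
tcp_pos: [0.5282, 0.1247, 0.1103]
tcp_rot: [[-0.134, 0.991, 0.001], [0.991, 0.134, 0.002], [0.002, 0.001, -1.0]]
wrist_force: [2.3, 1.4, -4.8]
grip_width: 0.0258
```

```bash
python3 s.py
```

```text
5.4 p [0.5282 0.1247 0.1103] F [ 2.2814  1.3733 -4.8178] T [ 0.3264 -0.5255  0.0802] g 0.025787854537710212 j [ 0.2306  0.3683 -0.3125  0.8888  0.0022  0.0962] yaw 1.7052487867922075
```

Emit:
{"name": "move_arm", "arguments": {"deltas": [[[0, 0, 0], -0.15, 1.0], [[0, 0, 0], -0.15, 1.0], [[0, 0, 0], -0.15, 1.0], [[0, 0, 0], 0, 1.0]]}}

```text
time_s: 5.9
tcp_pos: [0.5284, 0.1241, 0.1105]
tcp_rot: [[-0.55, 0.835, 0.001], [0.835, 0.55, 0.001], [0.0, 0.002, -1.0]]
wrist_force: [3.8, 0.6, -4.1]
grip_width: 0.0259
```

```bash
python3 s.py
```

```text
5.9 p [0.5284 0.1241 0.1105] F [ 3.7966  0.5671 -4.1153] T [ 0.1211 -0.6258  0.0823] g 0.025937604357916283 j [ 0.2302  0.368  -0.3124  0.889   0.0008 -0.3518] yaw 2.152781322144582
```

Emit:
{"name": "move_arm", "arguments": {"deltas": [[[0, 0, -0.01], -0.15, 1.0], [[0, 0, -0.01], -0.15, 1.0], [[0, 0, -0.01], -0.15, 1.0], [[0, 0, -0.01], -0.15, 1.0], [[0, 0, 0], 0, 1.0]]}}

```text
time_s: 6.52
tcp_pos: [0.529, 0.1235, 0.1109]
tcp_rot: [[-0.925, 0.379, 0.002], [0.379, 0.925, -0.0], [-0.002, 0.001, -1.0]]
wrist_force: [5.3, 0.1, -5.4]
grip_width: 0.0255
```

```bash
python3 s.py
```

```text
6.525 p [0.529  0.1235 0.1109] F [ 5.3446  0.0664 -5.3891] T [-0.1689 -1.0394  0.0279] g 0.025526909069905554 j [ 0.2297  0.3679 -0.3115  0.8891 -0.0007 -0.9519] yaw 2.7524101858228254
```

Emit:
{"name": "move_arm", "arguments": {"deltas": [[[-0.14, 0.06, 0.1], 0, 1.0], [[-0.066, -0.189, 0], 0, 1.0], [[-0.066, -0.189, 0], 0, 1.0], [[-0.066, -0.189, 0], 0, 1.0], [[0, 0, 0], 0, 1.0]]}}

```text
time_s: 7.15
tcp_pos: [0.529, 0.1177, 0.1107]
tcp_rot: [[-0.926, 0.377, 0.001], [0.377, 0.926, 0.001], [-0.0, 0.001, -1.0]]
wrist_force: [-0.3, 1.3, 5.8]
grip_width: 0.0256
```

```bash
python3 s.py
```

```text
7.15 p [0.529  0.1177 0.1107] F [-0.3016  1.345   5.8272] T [0.3576 0.1726 0.0174] g 0.02558583241329602 j [ 0.2185  0.3669 -0.3136  0.8893  0.0009 -0.9657] yaw 2.7550216580936695
```

Emit:
{"name": "move_arm", "arguments": {"deltas": [[[-0.164, -0.472, -0.05], 0, 1.0], [[-0.328, -0.944, 0], 0, 1.0], [[-0.328, -0.944, 0], 0, 1.0], [[-0.328, -0.944, 0], 0, 1.0], [[-0.328, -0.944, 0], 0, 1.0], [[-0.328, -0.944, 0], 0, 1.0], [[-0.328, -0.944, 0], 0, 1.0], [[-0.164, -0.472, 0], 0, 1.0], [[-0.164, -0.472, 0], 0, 1.0], [[0, 0, 0], 0, 1.0]]}}

```text
time_s: 8.4
tcp_pos: [0.5249, 0.0412, 0.1107]
tcp_rot: [[-0.926, 0.377, 0.0], [0.377, 0.926, -0.001], [-0.001, -0.001, -1.0]]
wrist_force: [-0.0, -0.5, 4.8]
grip_width: 0.0257
```

```bash
python3 s.py; python3 - <<'E'
from h import *
S={}
for n in ['top','side']:
    s=snap(n,n+'2.png'); S[n]=s
    P=cloud(s).reshape(-1,3); Q=P[s['z_map'].reshape(-1)>0]
    for y in np.arange(-.04,.07,.004):
        k=(abs(Q[:,1]-y)<.002)&(abs(Q[:,0]-.525)<.035)&(Q[:,2]>.055)&(Q[:,2]<.107)
        if k.any(): print(n,round(y,3),k.sum(),Q[k].min(0)[[0,2]],Q[k].max(0)[[0,2]])
a=S['top']['pixels'][140:240,250:410,::-1]; b=S['side']['pixels'][160:260,240:400,::-1]
cv2.imwrite('pics/crop2.png',np.vstack([cv2.resize(a,(480,300),interpolation=cv2.INTER_CUBIC),cv2.resize(b,(480,300),interpolation=cv2.INTER_CUBIC)]))
E
```

```text
8.4 p [0.5249 0.0412 0.1107] F [-0.0307 -0.46    4.7771] T [ 0.0879 -0.0079 -0.0088] g 0.02569512569626485 j [ 0.079   0.3436 -0.3503  0.8766 -0.0011 -1.1049] yaw 2.7546296768572947
top -0.04 15 [0.4906 0.0724] [0.5478 0.1047]
top -0.036 15 [0.4905 0.0734] [0.5472 0.1032]
top -0.032 16 [0.491  0.0696] [0.5507 0.107 ]
top -0.028 16 [0.4916 0.0569] [0.5517 0.1018]
top -0.024 14 [0.4921 0.0929] [0.5502 0.1065]
top -0.02 12 [0.5065 0.0807] [0.5475 0.1038]
top -0.016 3 [0.5229 0.0837] [0.5336 0.1009]
side -0.04 3 [0.5065 0.0983] [0.5405 0.1064]
side -0.036 1 [0.506  0.1045] [0.506  0.1045]
side -0.032 2 [0.5393 0.0957] [0.5429 0.1006]
side -0.028 5 [0.4939 0.0598] [0.5426 0.1019]
side -0.024 8 [0.4935 0.0565] [0.5422 0.1014]
side -0.02 19 [0.4929 0.0593] [0.5417 0.099 ]
side -0.016 9 [0.4965 0.064 ] [0.5332 0.0995]
side -0.012 3 [0.4961 0.0754] [0.4998 0.0848]
side -0.0 1 [0.5128 0.0723] [0.5128 0.0723]
side 0.004 2 [0.5128 0.0679] [0.5166 0.0686]
side 0.008 1 [0.5081 0.0826] [0.5081 0.0826]
side 0.036 6 [0.5078 0.0835] [0.541  0.0995]
side 0.04 5 [0.5077 0.0802] [0.5442 0.099 ]
side 0.044 7 [0.5069 0.0807] [0.5393 0.1054]
side 0.048 15 [0.5098 0.0825] [0.5468 0.1047]
side 0.052 16 [0.5095 0.0667] [0.5462 0.0975]
side 0.056 22 [0.509  0.0646] [0.5454 0.0988]
side 0.06 16 [0.5083 0.0724] [0.5409 0.0984]
side 0.064 2 [0.5158 0.07  ] [0.5189 0.0808]
side 0.068 6 [0.5217 0.0844] [0.5322 0.0927]
```

View pics/crop2.png

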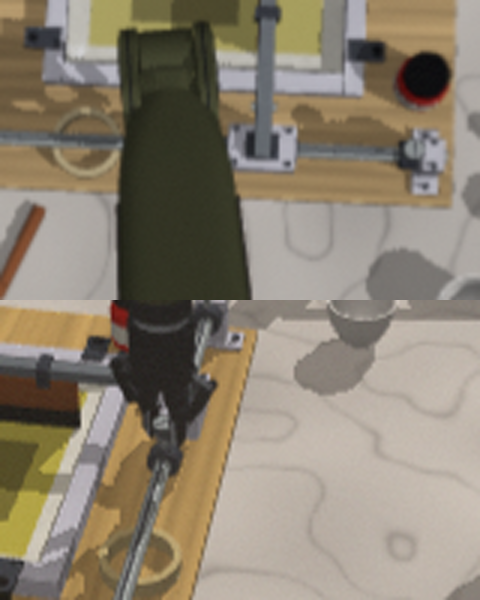

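Emit:
{"name": "move_arm", "arguments": {"deltas": [[[-0.1, -0.283, 0], 0, 1.0], [[-0.1, -0.283, 0], 0, 1.0], [[-0.066, -0.189, 0], 0, 1.0], [[-0.066, -0.189, 0], 0, 1.0], [[0, 0, 0], 0, 1.0]]}}

```text
time_s: 9.12
tcp_pos: [0.5244, 0.0316, 0.1107]
tcp_rot: [[-0.926, 0.377, 0.0], [0.377, 0.926, -0.0], [-0.0, -0.0, -1.0]]
wrist_force: [-0.4, 1.9, 6.0]
grip_width: 0.0258
```

```bash
python3 s.py; python3 - <<'E'
from h import *
s=snap('top')
for c in [318,319,320,321,322,325,326,327,328]: print(c,at_z(s,[c,188],.095)[:2],at_z(s,[c,188],.098)[:2])
E
```

```text
9.125 p [0.5244 0.0316 0.1107] F [-0.4274  1.9043  5.9542] T [0.3042 0.0786 0.0354] g 0.025767804248637526 j [ 0.0605  0.3419 -0.3532  0.8756 -0.0005 -1.1237] yaw 2.754998938285244
318 [0.5241 0.01  ] [0.5236 0.0099]
319 [0.524 0.006] [0.5236 0.006 ]
320 [0.524 0.002] [0.5235 0.002 ]
321 [ 0.5239 -0.0019] [ 0.5235 -0.0019]
322 [ 0.5239 -0.0059] [ 0.5235 -0.0059]
325 [ 0.5238 -0.0177] [ 0.5233 -0.0177]
326 [ 0.5238 -0.0217] [ 0.5233 -0.0217]
327 [ 0.5237 -0.0257] [ 0.5233 -0.0256]
328 [ 0.5237 -0.0296] [ 0.5232 -0.0296]
```

Emit:
{"name": "move_arm", "arguments": {"deltas": [[[-0.033, -0.094, 0], 0, 1.0], [[-0.033, -0.094, 0], 0, 1.0], [[-0.033, -0.094, 0], 0, 1.0], [[-0.033, -0.094, 0], 0, 1.0], [[0, 0, 0], 0, 1.0]]}}

```text
time_s: 9.8
tcp_pos: [0.5242, 0.0278, 0.1107]
tcp_rot: [[-0.926, 0.377, 0.0], [0.377, 0.926, -0.0], [-0.0, -0.0, -1.0]]
wrist_force: [0.2, 2.1, 5.3]
grip_width: 0.0257
```

Emit:
{"name": "move_arm", "arguments": {"deltas": [[[-0.033, -0.094, 0], 0, 1.0], [[-0.033, -0.094, 0], 0, 1.0], [[0, 0, 0], 0, 1.0]]}}

```text
time_s: 10.18
tcp_pos: [0.5241, 0.0258, 0.1107]
tcp_rot: [[-0.926, 0.377, 0.0], [0.377, 0.926, -0.0], [-0.0, -0.0, -1.0]]
wrist_force: [1.4, 2.6, 5.9]
grip_width: 0.0256
```

Emit:
{"name": "move_arm", "arguments": {"deltas": [[[-0.033, -0.094, 0], 0, 1.0], [[-0.033, -0.094, 0], 0, 1.0], [[0, 0, 0], 0, 1.0]]}}

```text
time_s: 10.55
tcp_pos: [0.524, 0.0238, 0.1107]
tcp_rot: [[-0.926, 0.377, 0.0], [0.377, 0.926, -0.0], [-0.0, -0.0, -1.0]]
wrist_force: [0.6, 0.7, 6.0]
grip_width: 0.0258
```

```bash
python3 s.py
```

```text
10.55 p [0.524  0.0238 0.1107] F [0.6446 0.7229 5.9751] T [0.3724 0.0565 0.0181] g 0.025799177864880847 j [ 0.0456  0.3407 -0.3552  0.8749 -0.0002 -1.1387] yaw 2.7551416298477607
```

Emit:
{"name": "move_arm", "arguments": {"deltas": [[[-0.033, -0.094, 0], 0, 1.0], [[0, 0, 0], 0, 1.0], [[-0.033, -0.094, 0], 0, 1.0], [[0, 0, 0], 0, 1.0]]}}

```text
time_s: 11.05
tcp_pos: [0.5239, 0.0219, 0.1107]
tcp_rot: [[-0.926, 0.377, 0.0], [0.377, 0.926, -0.0], [-0.0, -0.0, -1.0]]
wrist_force: [0.4, 1.7, 5.8]
grip_width: 0.026
```

```bash
python3 s.py
```

```text
11.05 p [0.5239 0.0219 0.1107] F [0.35   1.7148 5.8114] T [ 0.4129 -0.0034 -0.0114] g 0.025968518435445113 j [ 0.0418  0.3404 -0.3556  0.8747 -0.0002 -1.1425] yaw 2.7551710274192747
```

Emit:
{"name": "move_arm", "arguments": {"deltas": [[[-0.033, -0.094, 0], 0, 1.0], [[0, 0, 0], 0, 1.0], [[-0.033, -0.094, 0], 0, 1.0], [[0, 0, 0], 0, 1.0]]}}

```text
time_s: 11.55
tcp_pos: [0.5238, 0.0199, 0.1107]
tcp_rot: [[-0.926, 0.377, 0.0], [0.377, 0.926, -0.0], [-0.0, -0.0, -1.0]]
wrist_force: [0.8, 2.4, 5.3]
grip_width: 0.0254
```

```bash
python3 s.py
```

```text
11.55 p [0.5238 0.0199 0.1107] F [0.7544 2.4254 5.2765] T [ 0.3415 -0.0399  0.0086] g 0.025365894195089035 j [ 0.0381  0.3401 -0.356   0.8745 -0.0002 -1.1463] yaw 2.7551957417125865
```

Emit:
{"name": "move_arm", "arguments": {"deltas": [[[-0.033, -0.094, 0], 0, 1.0], [[0, 0, 0], 0, 1.0]]}}

```text
time_s: 11.8
tcp_pos: [0.5237, 0.0189, 0.1107]
tcp_rot: [[-0.926, 0.377, 0.0], [0.377, 0.926, -0.0], [-0.0, -0.0, -1.0]]
wrist_force: [0.8, 1.9, 5.3]
grip_width: 0.0257
```

```bash
python3 s.py
```

```text
11.8 p [0.5237 0.0189 0.1107] F [0.7731 1.8877 5.2656] T [ 0.3812  0.0354 -0.0112] g 0.025684300671885426 j [ 0.0362  0.34   -0.3562  0.8745 -0.0003 -1.1482] yaw 2.7551658010618896
```

Emit:
{"name": "move_arm", "arguments": {"deltas": [[[-0.033, -0.094, 0], 0, 1.0], [[0, 0, 0], 0, 1.0]]}}

```text
time_s: 12.05
tcp_pos: [0.5237, 0.0179, 0.1107]
tcp_rot: [[-0.926, 0.377, 0.0], [0.377, 0.926, -0.0], [-0.0, -0.0, -1.0]]
wrist_force: [-0.7, 2.4, 5.3]
grip_width: 0.0257
```

```bash
python3 s.py
```

```text
12.05 p [0.5237 0.0179 0.1107] F [-0.7484  2.4096  5.2884] T [0.3724 0.0562 0.0469] g 0.02571264802935329 j [ 0.0342  0.3398 -0.3564  0.8744 -0.0002 -1.1501] yaw 2.755153500851743
```

Emit:
{"name": "move_arm", "arguments": {"deltas": [[[-0.033, -0.094, 0], 0, 1.0], [[0, 0, 0], 0, 1.0]]}}

```text
time_s: 12.3
tcp_pos: [0.5237, 0.0169, 0.1107]
tcp_rot: [[-0.926, 0.377, 0.0], [0.377, 0.926, -0.0], [-0.0, -0.0, -1.0]]
wrist_force: [0.0, 1.2, 5.9]
grip_width: 0.0253
```

```bash
python3 s.py
```

```text
12.3 p [0.5237 0.0169 0.1107] F [0.0477 1.1954 5.8535] T [ 0.3816 -0.0055 -0.0091] g 0.025284186478704326 j [ 0.0324  0.3397 -0.3566  0.8744 -0.0002 -1.152 ] yaw 2.7551424062195182
```

Emit:
{"name": "move_arm", "arguments": {"deltas": [[[-0.033, -0.094, 0], 0, 1.0], [[0, 0, 0], 0, 1.0]]}}

```text
time_s: 12.55
tcp_pos: [0.5236, 0.0159, 0.1107]
tcp_rot: [[-0.926, 0.377, 0.0], [0.377, 0.926, -0.0], [-0.0, -0.0, -1.0]]
wrist_force: [1.1, 1.6, 5.5]
grip_width: 0.0253
```

```bash
python3 s.py
```

```text
12.55 p [0.5236 0.0159 0.1107] F [1.1231 1.6146 5.4661] T [ 0.4358 -0.0131  0.0112] g 0.02529153751570226 j [ 0.0305  0.3396 -0.3568  0.8743 -0.0002 -1.1539] yaw 2.75523805924421
```

Emit:
{"name": "move_arm", "arguments": {"deltas": [[[-0.033, -0.094, 0], 0, 1.0], [[0, 0, 0], 0, 1.0]]}}

```text
time_s: 12.8
tcp_pos: [0.5235, 0.0149, 0.1107]
tcp_rot: [[-0.926, 0.377, 0.0], [0.377, 0.926, -0.0], [-0.0, -0.0, -1.0]]
wrist_force: [0.2, 1.9, 5.1]
grip_width: 0.026
```

```bash
python3 s.py
```

```text
12.8 p [0.5235 0.0149 0.1107] F [0.1892 1.9408 5.0837] T [ 0.436   0.0449 -0.0249] g 0.026031461242383612 j [ 0.0285  0.3395 -0.357   0.8742 -0.0002 -1.1558] yaw 2.7551163418554436
```

Emit:
{"name": "move_arm", "arguments": {"deltas": [[[-0.033, -0.094, 0], 0, 1.0], [[0, 0, 0], 0, 1.0]]}}

```text
time_s: 13.05
tcp_pos: [0.5235, 0.0139, 0.1107]
tcp_rot: [[-0.926, 0.377, 0.0], [0.377, 0.926, -0.0], [-0.0, -0.0, -1.0]]
wrist_force: [0.4, 1.9, 5.7]
grip_width: 0.0257
```

```bash
python3 s.py
```

```text
13.05 p [0.5235 0.0139 0.1107] F [0.4491 1.8606 5.7084] T [0.3988 0.1152 0.0589] g 0.025676412569405546 j [ 0.0267  0.3393 -0.3572  0.8742 -0.0002 -1.1577] yaw 2.755212820842901
```

Emit:
{"name": "move_arm", "arguments": {"deltas": [[[-0.033, -0.094, 0], 0, 1.0], [[0, 0, 0], 0, 1.0]]}}

```text
time_s: 13.3
tcp_pos: [0.5234, 0.0132, 0.1107]
tcp_rot: [[-0.926, 0.377, 0.0], [0.377, 0.926, 0.001], [0.0, 0.001, -1.0]]
wrist_force: [0.8, 2.4, 6.3]
grip_width: 0.0256
```

```bash
python3 s.py
```

```text
13.3 p [0.5234 0.0132 0.1107] F [0.7516 2.4413 6.3398] T [ 0.5872  0.0152 -0.0196] g 0.025594844704483085 j [ 0.0249  0.3392 -0.3573  0.8741  0.0005 -1.1596] yaw 2.75526418618281
```

Emit:
{"name": "move_arm", "arguments": {"deltas": [[[-0.033, -0.094, 0], 0, 1.0], [[0, 0, 0], 0, 1.0]]}}

```text
time_s: 13.55
tcp_pos: [0.5234, 0.0128, 0.1107]
tcp_rot: [[-0.926, 0.377, 0.0], [0.377, 0.926, 0.002], [0.0, 0.002, -1.0]]
wrist_force: [0.7, 5.0, 5.4]
grip_width: 0.0252
```

```bash
python3 s.py
```

```text
13.55 p [0.5234 0.0128 0.1107] F [0.7255 4.9708 5.3761] T [ 0.8583 -0.026   0.0026] g 0.025202455748383475 j [ 0.0234  0.3391 -0.3575  0.874   0.0017 -1.1614] yaw 2.7555743524062377
```

Emit:
{"name": "move_arm", "arguments": {"deltas": [[[0.025, 0.002, 0.003], 0.15, 1.0], [[0.025, 0.002, 0.003], 0.15, 1.0], [[0, 0, 0], 0, 1.0]]}}

```text
time_s: 13.92
tcp_pos: [0.523, 0.013, 0.1105]
tcp_rot: [[-0.775, 0.632, 0.0], [0.632, 0.775, 0.001], [0.001, 0.001, -1.0]]
wrist_force: [1.3, 5.3, 4.8]
grip_width: 0.0259
```

```bash
python3 s.py
```

```text
13.925 p [0.523  0.013  0.1105] F [1.341  5.2984 4.823 ] T [ 0.9161 -0.0358 -0.063 ] g 0.025904602316400883 j [ 0.0241  0.3387 -0.3587  0.8733  0.0014 -0.8624] yaw 2.4573232276698826
```

Emit:
{"name": "move_arm", "arguments": {"deltas": [[[0.025, 0.002, 0.003], 0.15, 1.0], [[0.025, 0.002, 0.003], 0.15, 1.0], [[0, 0, 0], 0, 1.0]]}}

```text
time_s: 14.3
tcp_pos: [0.5227, 0.0135, 0.1103]
tcp_rot: [[-0.555, 0.832, -0.0], [0.832, 0.555, 0.001], [0.001, 0.0, -1.0]]
wrist_force: [0.9, 4.3, 4.9]
grip_width: 0.0259
```

```bash
python3 s.py
```

```text
14.3 p [0.5227 0.0135 0.1103] F [0.8542 4.2519 4.9432] T [ 1.0027 -0.0172 -0.0227] g 0.025888580979973354 j [ 0.0252  0.3385 -0.3596  0.8728  0.0009 -0.5635] yaw 2.1594861609080818
```

Emit:
{"name": "move_arm", "arguments": {"deltas": [[[0.045, 0.015, 0.005], 0.15, 1.0], [[0.025, 0.002, 0.005], 0.15, 1.0], [[0, 0, 0], 0, 1.0]]}}

```text
time_s: 14.68
tcp_pos: [0.5225, 0.014, 0.1103]
tcp_rot: [[-0.285, 0.959, 0.0], [0.959, 0.285, 0.0], [0.0, 0.0, -1.0]]
wrist_force: [-0.3, 4.0, 5.3]
grip_width: 0.0256
```

```bash
python3 s.py
```

```text
14.675 p [0.5225 0.014  0.1103] F [-0.2972  3.9892  5.2966] T [ 0.8963 -0.0062 -0.0207] g 0.025641715055077924 j [ 0.0265  0.3383 -0.36    0.8725  0.0003 -0.2621] yaw 1.8594406227168854
```

Emit:
{"name": "move_arm", "arguments": {"deltas": [[[0.025, 0.002, 0.008], 0.15, 1.0], [[0.025, 0.002, 0.008], 0.15, 1.0], [[0, 0, 0], 0, 1.0]]}}

```text
time_s: 15.05
tcp_pos: [0.5225, 0.0145, 0.1102]
tcp_rot: [[0.011, 1.0, 0.0], [1.0, -0.011, 0.0], [0.0, 0.0, -1.0]]
wrist_force: [0.5, 3.8, 5.1]
grip_width: 0.0258
```

```bash
python3 s.py
```

```text
15.05 p [0.5225 0.0145 0.1102] F [0.5339 3.7981 5.0531] T [ 0.8882  0.0031 -0.0204] g 0.025809460425791582 j [ 0.0275  0.3382 -0.3603  0.8721  0.0003  0.0388] yaw 1.5594873384464694
```

Emit:
{"name": "move_arm", "arguments": {"deltas": [[[0.025, 0.002, 0.008], 0.15, 1.0], [[0.025, 0.002, 0.008], 0.15, 1.0], [[0, 0, 0], 0, 1.0]]}}

```text
time_s: 15.42
tcp_pos: [0.5227, 0.0149, 0.1102]
tcp_rot: [[0.306, 0.952, 0.0], [0.952, -0.306, 0.0], [0.0, 0.0, -1.0]]
wrist_force: [-0.2, 4.0, 6.1]
grip_width: 0.0256
```

```bash
python3 s.py
```

```text
15.425 p [0.5227 0.0149 0.1102] F [-0.1735  3.9767  6.0674] T [ 0.9034 -0.0722 -0.0185] g 0.025576499442647792 j [ 0.0284  0.3384 -0.3602  0.8718  0.0002  0.3397] yaw 1.2595026193003933
```

Emit:
{"name": "move_arm", "arguments": {"deltas": [[[0.025, 0.002, 0.0], 0.15, 1.0], [[0.017, 0.001, 0.0], 0.1, 1.0], [[0, 0, 0], 0, 1.0]]}}

```text
time_s: 15.8
tcp_pos: [0.5228, 0.0153, 0.1101]
tcp_rot: [[0.532, 0.847, 0.0], [0.847, -0.532, 0.0], [0.0, 0.0, -1.0]]
wrist_force: [0.7, 3.2, 5.4]
grip_width: 0.0258
```

```bash
python3 s.py; python3 - <<'E'
from h import *
T=[]
for i in range(6):
    snap('side'); o=ctrl.observe(); T.append(np.r_[o['wrist_force'],o['wrist_torque']])
T=np.array(T);print(T.mean(0),T.std(0))
E
```

```text
15.8 p [0.5228 0.0153 0.1101] F [0.7284 3.2453 5.4205] T [ 0.8678 -0.0566  0.0073] g 0.02578155587406689 j [ 0.0292  0.3388 -0.3598  0.8719  0.0001  0.5901] yaw 1.009916287107274
[-0.103   3.7492  5.3462  0.8477 -0.07    0.0332] [0.3978 0.389  0.4436 0.0347 0.0341 0.0303]
```

Emit:
{"name": "move_arm", "arguments": {"deltas": [[[0.05, -0.032, -0.02], 0, 1.0], [[0.05, -0.032, -0.02], 0, 1.0], [[0, 0, 0], 0, 1.0], [[0, 0, 0], 0, 1.0]]}}

```text
time_s: 16.6
tcp_pos: [0.5227, 0.0155, 0.1101]
tcp_rot: [[0.535, 0.845, -0.0], [0.845, -0.535, -0.002], [-0.002, 0.001, -1.0]]
wrist_force: [1.4, -2.9, 2.5]
grip_width: 0.0257
```

```bash
python3 s.py
```

```text
16.6 p [0.5227 0.0155 0.1101] F [ 1.3835 -2.8816  2.4781] T [-0.4929 -0.2712  0.1768] g 0.025734766330781294 j [ 0.031   0.339  -0.3594  0.8726 -0.0022  0.5958] yaw 1.0059957340857333
```

Emit:
{"name": "move_arm", "arguments": {"deltas": [[[-0.04, 0.026, -0.02], 0, 1.0], [[0, 0, 0], 0, 1.0], [[0, 0, 0], 0, 3.2], [[0, 0, 0], 0, 3.8], [[0, 0, 0], 0, 4.0], [[0, 0, 0], 0, 4.0]]}}

```text
time_s: 17.35
tcp_pos: [0.5226, 0.0163, 0.1105]
tcp_rot: [[0.535, 0.845, -0.0], [0.845, -0.535, 0.0], [0.0, -0.0, -1.0]]
wrist_force: [-0.2, -0.3, -1.1]
grip_width: 0.04
```

```bash
python3 s.py
```

```text
17.35 p [0.5226 0.0163 0.1105] F [-0.1661 -0.2936 -1.1445] T [ 0.0321  0.0115 -0.0377] g 0.04003016801472884 j [ 0.031   0.3385 -0.3591  0.8734  0.0003  0.5956] yaw 1.006201275716623
```

Emit:
{"name": "move_arm", "arguments": {"deltas": [[[0, 0, -1.5], 0, 4.0], [[0, 0, -3], 0, 4.0], [[0, 0, -4], 0, 4.0], [[0, 0, -4], 0, 4.0], [[2, -4, 0], 0, 4.0], [[2, -4, 0], 0, 4.0], [[2, -4, 0], 0, 4.0], [[2, -4, 0], 0, 4.0], [[2, -4, 0], 0, 4.0], [[0, 0, 0], 0, 4.0]]}}

```text
time_s: 18.6
tcp_pos: [0.4061, 0.2096, 0.2367]
tcp_rot: [[0.531, 0.847, 0.001], [0.847, -0.531, 0.001], [0.001, 0.0, -1.0]]
wrist_force: [0.2, -0.1, 0.4]
grip_width: 0.0401
```

```bash
python3 s.py; python3 - <<'E'
from h import *
S={}
for n in ['top','side']:
    s=snap(n,n+'3.png'); S[n]=s
    for q in ['screw_head','collar','carriage','carriage_face']:
        for r in landmark_of(n,q)[:2]: print(n,q,r['conf'],r['centre'],by_depth(s,r['centre']))
a=S['top']['pixels'][140:240,250:410,::-1]; b=S['side']['pixels'][160:260,240:400,::-1]
cv2.imwrite('pics/crop3.png',np.vstack([cv2.resize(a,(480,300),interpolation=cv2.INTER_CUBIC),cv2.resize(b,(480,300),interpolation=cv2.INTER_CUBIC)]))
E
```

```text
18.6 p [0.4061 0.2096 0.2367] F [ 0.167  -0.0633  0.4003] T [-0.0638 -0.0404 -0.0254] g 0.04008995584182156 j [ 0.4761  0.1405 -0.2791  1.1499  0.0006  1.0361] yaw 1.0107549260588733
top screw_head 0.54 [314.1, 187.9] [0.5192 0.0249 0.1306]
top collar 0.54 [316.9, 188.5] [0.5163 0.014  0.1335]
top carriage 0.9 [336.8, 187.5] [ 0.5214 -0.0635  0.1212]
top carriage_face 0.94 [328.0, 188.1] [ 0.5227 -0.0295  0.0992]
top carriage_face 0.44 [391.2, 167.4] [ 0.6029 -0.2813  0.104 ]
side screw_head 0.63 [295.2, 198.8] [0.5257 0.0266 0.1294]
side collar 0.49 [294.8, 209.9] [0.5273 0.0347 0.0843]
side carriage 0.77 [297.8, 196.0] [0.5176 0.0161 0.1346]
side carriage_face 0.94 [301.3, 200.3] [ 0.5098 -0.015   0.0909]
```

View pics/crop3.png

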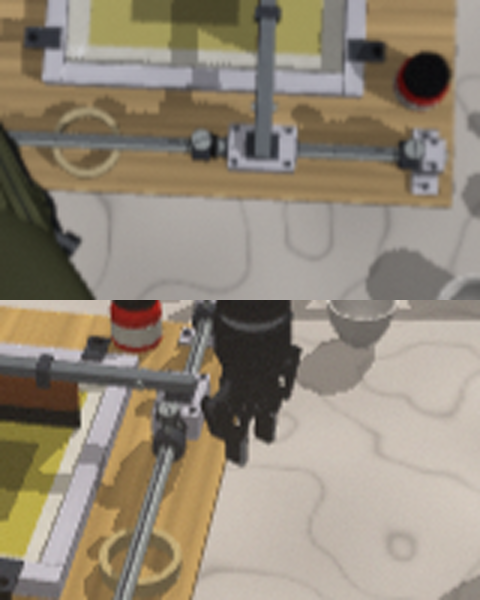

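View pics/top3.png

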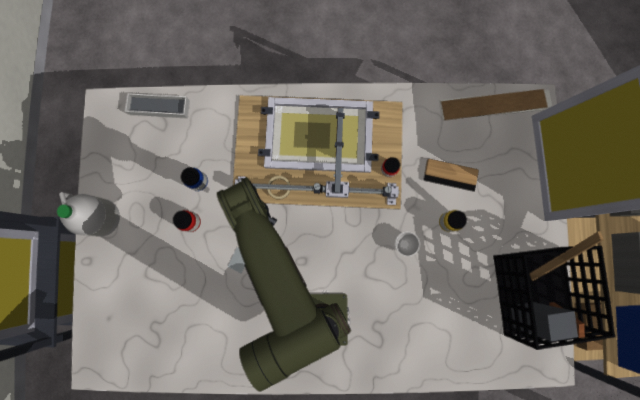

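Both crops show the collar bearing on the bump stop: in the top crop the collar is at about (203,145) and the carriage's left edge at about (229,145), the same place as at the start. I'll compare the carriage region with the first picture.

```bash
python3 - <<'E'
from h import *
a=cv2.imread('pics/top0.png',0).astype(np.float32);b=cv2.imread('pics/top3.png',0).astype(np.float32)
for r in [(175,200,328,352),(100,180,332,346),(90,130,265,375)]:
    A=a[r[0]:r[1],r[2]:r[3]];B=b[r[0]:r[1],r[2]:r[3]]
    print(r,cv2.phaseCorrelate(A,B,cv2.createHanningWindow(A.shape[::-1],cv2.CV_32F)),abs(A-B).mean())
E
```

```text
(175, 200, 328, 352) ((0.06397352783935517, 0.4883075864242219), 0.9846519486109415) 0.28270894
(100, 180, 332, 346) ((0.4679659085926371, 0.08967633915700901), 0.9951160621643066) 0.7196082
(90, 130, 265, 375) ((-0.018367222586881837, -0.013335792715221118), 1.0026739154259363) 0.7506818
```

```bash
python3 - <<'E'
from rig import ctrl
print(ctrl.close_job())
E
```

```text
the job is handed in; nothing more can be done
None
```

The collar is now set against the bump stop with its screw done up again, and I handed the job in about 19 s into the run (limit 67 s).

- **Loosen:** I gripped the screw head and turned it about 1.45 rad anticlockwise. The collar then slid with about 2 N.
- **Slide:** I moved it up in small steps until the wrist force rose above that friction. It bore on the rubber with roughly 2.5–3 N, well under the 7 N that starts the carriage sliding.
- **Tighten:** With it bearing there, I turned the screw about 1.75 rad clockwise, roughly 0.3 rad past where it started. I then released it and moved the arm clear.

**Checks that held**
- **Lock:** with the arm's target moved 1.2 mm back, the collar moved only about 0.2 mm while the force went from +3.7 to −2.9 N, so it is locked.
- **Carriage:** it looks the same in the top picture before and after, and the collar shows up against the bump stop.
- **Other things:** those I could see look to be where they were, by eye only; the arm hid the ink knife in the last top view.

**Less certain**
- **Screw tightness:** while I turned the screw, the wrist torque was within noise. So finger-tight rests on the turn count and the lock check, and I had no torque reading or direct view of the screw angle.
- **Side-camera depth:** it read the collar several millimetres too far left. I relied on the arm position and contact force instead.

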